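# Swing out the spare hook, move the pliers over, fold the emptied hook

## Task

The red pliers hang on one hook of the little tool rack; they belong on the other, which is folded away. First swing the folded hook fully out, then move the pliers over so that they hang freely astride it, jaws up, and last fold the emptied hook flat along the rack. Leave the other things on the desk where they are.

Things in the scene. Friction and masses are not known exactly. Their poses are not given: they have to be found in the camera images.
- rack: plywood tool rack fixed on the desk, 75 x 285 mm foot 14 mm high, carrying two grey steel posts 170 mm apart, each with a swinging hook arm on its front near the top (the two arms look alike). Origin under the middle between the posts; its -x side is the front, towards the robot, y runs along the row of posts.
- first_hook_arm (a joint): swing of the arm of the hook that holds the pliers at the start, about its upright hinge pin, rad: 0 = folded flat along the rack, 1.571 = swung fully out towards the robot, against its stop. Turns clockwise seen from above as it opens. It stays where it is left: about 0.08 N m of friction (1 to 2 N at the tip), no spring.
- first_hook_hinge (a point): hinge of the hook that holds the pliers at the start, on the pin's axis, level with the arm's axis, 156 mm above the desk. Fixed to the rack: z up, -x straight out from the rack (the way the arm points when swung out), -y along the rack (the way the folded arm points; right, seen from the robot). The arm is a round bar 10 mm thick, level for 70 mm from the pin, then turned up.
- first_hook: grey steel post of the hook that holds the pliers at the start, 36 mm wide, fixed on the rack's foot (origin at its lower end), axes as the rack's. Its front face lies 15 mm behind the pin's axis, its top 36 mm above the arm's axis. Behind the folded arm, from 20 mm beside the pin outwards, the air is free down to the wooden rail, 63 mm above the desk.
- first_hook_seat (a point): top of the arm of the hook that holds the pliers at the start, 40 mm from its pin, where a tool hangs; moves with the arm. Its -y axis points along the arm to the tip, z is up.
- first_hook_tip (a point): centre of the red ball (13 mm) on the upturned end of the arm of the hook that holds the pliers at the start, 75 mm from the pin and 20 mm above the arm's axis; moves with the arm.
- spare_hook_arm (a joint): swing of the arm of the hook that starts empty and folded, about its upright hinge pin, rad: 0 = folded flat along the rack, 1.571 = swung fully out towards the robot, against its stop. Turns clockwise seen from above as it opens. It stays where it is left: about 0.08 N m of friction (1 to 2 N at the tip), no spring.
- spare_hook_hinge (a point): hinge of the hook that starts empty and folded, on the pin's axis, level with the arm's axis, 156 mm above the desk. Fixed to the rack: z up, -x straight out from the rack (the way the arm points when swung out), -y along the rack (the way the folded arm points; right, seen from the robot). The arm is a round bar 10 mm thick, level for 70 mm from the pin, then turned up.
- spare_hook: grey steel post of the hook that starts empty and folded, 36 mm wide, fixed on the rack's foot (origin at its lower end), axes as the rack's. Its front face lies 15 mm behind the pin's axis, its top 36 mm above the arm's axis. Behind the folded arm, from 20 mm beside the pin outwards, the air is free down to the wooden rail, 63 mm above the desk.
- spare_hook_seat (a point): top of the arm of the hook that starts empty and folded, 40 mm from its pin, where a tool hangs; moves with the arm. Its -y axis points along the arm to the tip, z is up.
- spare_hook_tip (a point): centre of the red ball (13 mm) on the upturned end of the arm of the hook that starts empty and folded, 75 mm from the pin and 20 mm above the arm's axis; moves with the arm.
- pliers_jaws (a point): middle of the jaws of the red-gripped combination pliers (144 x 62 x 12 mm). They hang jaws up astride the arm, a handle on each side, flat parallel to the rack. Jaws 18 mm wide (point x axis), 8 mm thick (point z), reaching 12 mm above and 19 mm below this point; point y points to the handle ends. 31 mm from the fork, 132 mm from the handle ends.
- pliers_fork (a point): inside corner of the pliers' fork, between the handles, that rests on the arm. The gap between the handles is just over 10 mm there and widens to 38 mm at their ends, 101 mm further along the point's y axis (downward when hanging). Same axes as pliers_jaws.
- pliers: the pliers as a whole, about 0.17 kg; origin in the middle of their length on one flat side, axes as above
- solder_reel: bystander: reel of grey solder standing on its flange, 90 mm across and 84 mm high; origin at its underside
- rosin_tin: bystander: open round white tin, 67 mm across and 42 mm high; origin at its underside
- tape_measure: bystander: white tape measure with a green disc, 61 mm long, 50 mm high; origin at its underside

How it is judged (in metres and radians):
On the way, in this order (a step that is already met when the one before it is completed fails the run):
1. the spare hook is swung out while the pliers still hang on the first hook (value of joint spare_hook_arm above 1.3 rad and x of pliers_fork in the frame of first_hook_seat between -0.02 and 0.02 m and y of pliers_fork in the frame of first_hook_seat between -0.035 and 0.032 m and z of pliers_fork in the frame of first_hook_seat between -0.015 and 0.02 m and angle between the y axis of pliers_fork and the z axis of first_hook_seat, either way round below 0.5 rad and contact force between pliers and first_hook_arm above 0.4 N), for 0.2 s.
2. the pliers hang on the swung-out spare hook, let go (x of pliers_fork in the frame of spare_hook_seat between -0.02 and 0.02 m and y of pliers_fork in the frame of spare_hook_seat between -0.035 and 0.032 m and z of pliers_fork in the frame of spare_hook_seat between -0.015 and 0.02 m and angle between the y axis of pliers_fork and the z axis of spare_hook_seat, either way round below 0.5 rad and contact force between pliers and spare_hook_arm above 0.4 N and value of joint spare_hook_arm above 1.3 rad and contact force between pliers and the fingers below 0.1 N and value of joint first_hook_arm above 0.4 rad), for 0.3 s.
At the end, for the whole second after the job is handed in: The pliers hang at rest, free of the robot, astride the arm of the hook that was spare: jaws up and plumb within 0.5 rad, the fork resting on the straight part of the arm; that arm is swung out beyond 1.3 rad; the first hook's arm is folded to less than 0.2 rad (x of pliers_fork in the frame of spare_hook_seat between -0.02 and 0.02 m and y of pliers_fork in the frame of spare_hook_seat between -0.035 and 0.032 m and z of pliers_fork in the frame of spare_hook_seat between -0.015 and 0.02 m and angle between the y axis of pliers_fork and the z axis of spare_hook_seat, either way round below 0.5 rad and contact force between pliers and spare_hook_arm above 0.4 N and value of joint spare_hook_arm above 1.3 rad and contact force between pliers and the fingers below 0.1 N and value of joint first_hook_arm below 0.2 rad and linear speed of pliers below 0.03 m/s); the robot touches nothing.
It fails at once if a bystander is moved more than 30 mm (distance of any of solder_reel, rosin_tin, tape_measure from where it was at the start of the episode above 0.03 m).
It also fails if it takes over 59 s, if anything falls off the work surface, if the arm or the gripper's body presses on something with over 40 N, if the wrist force passes 120 N, or if a joint passes its speed limit or range.

## Robot

A 6-joint arm with a two-finger parallel gripper is mounted at the origin on a cart in front of the work surface, level with it; the furniture and walls round the work are solid. World frame = base frame: x ahead of the robot, y to its left, z up, the work surface at z = 0. Lengths are in mm, angles in rad, forces in N, time in s.
With the tool pointing down it reaches from about 400 to 925 mm from the base axis. Payload 12.5 kg.
Tool frame: the origin (TCP) lies on the front face of the gripper's body, between the roots of the fingers; the fingertips stand 78 mm ahead of it and the grasp point (between the pads) lies 59 mm ahead of it (env.nose_length is the distance from the TCP to the fingertips, in mm); z points along the fingers, y is the line along which they close (so a half turn about z gives the same grasp; the last joint's range is limited). The gripper opens to 95 mm and grips with 3 to 60 N. Pads are 20 mm wide; open, the fingers measure 119 mm over their backs; the gripper's body (75 mm by 180 mm) begins 59 mm behind the grasp point.
Start: joints at [-1.366, 0.491, 1.559, -0, 1.092, -0.106], TCP at [191.159, -595.06, 292.261] pointing down, gripper open.
Joint ranges: [-3.1, 3.1], [-0.84, 2.19], [0.05, 2.79], [-1.13, 4.28], [0.06, 2.93], [-2.69, 2.69]. Speed limits (rad/s): [2.22, 2.22, 2.79, 3.14, 3.14, 3.14].

## Interface

Orientations are given as [roll, pitch, yaw] about the fixed x, y, z axes, in that order (R = Rz(yaw) Ry(pitch) Rx(roll)).
In Python, from cell import env gives the robot as it stands.
- The arm moves only by the tool jog_arm, never from a script. Its argument "motion" is a list of rows, each a list of 7 numbers: the turn, a rotation vector about the tool's x, y, z in degrees, then the shift along the tool's x, y, z in mm, then the finger opening in mm, from 0 to 95.1. In form: [[wx, wy, wz, x, y, z, hand], ...]. A call has 1 to 10 rows; each row shifts and turns the commanded pose from where the row before left it, along the tool's axes as they then stand; what a row does not reach is not made up. A row lasts 1/8 s, in which the tool goes at most 62.5 mm and 10.7 degrees, less where a joint would pass 70% of its speed; a pose out of reach is approached as far as the arm can. A call is refused whole if a number of a shift passes 62.5 or a number of a turn 10.7, either way. A call with a gripper value outside its range is refused whole. The fingers move at their own pace and stop on an object; the grip force is fixed at half the most. Time passes only in rows, so rows that do not move let the fingers close. It gives the time, the measured TCP pose, the force, the opening and the grip force at its end, in the units of the state.
- env.state(): the state, without advancing time (a new reading comes with each control period).
- env.read_camera(name): name is "scene" or "top" or "wrist"; returns a dict with "color" (480x640x3 uint8, red, green, blue), "z_map" (480x640 float32, mm along the optical axis (not along the pixel's ray), 0 where there is no reading), "camera_matrix" (3x3 intrinsics, pixels), "world_to_cam" (4x4, takes a point from world to camera coordinates). Camera axes: x right, y up, looking along -z (the intrinsics and any distortion apply to the point x, -y, -z); pixel columns grow to the right and rows downward; lengths in mm; the calibration is good to about 2 mm. A picture is of the moment at which its call begins.
- env.job_done(): hands the job in; it is judged then, once.
Trained networks look in the newest picture that a camera, given by its name, has taken for a name from the list of things; names that differ only in an ending like _2 or _b are one class to them, and where a whole thing is asked for, a point or a joint stands for the part that bears it (a point fixed in the world has none). Each returns a list of dicts, best first, with "score" (0 to 1); they miss things now and then, are a little off and sometimes report something else, mostly with a low value. They report only what shows in the picture. A call takes as long as a camera call.
- env.recognise(camera, thing): "location" ([column, row] in pixels, amid what is visible of it).
The state is a dict: "t": time; "joints": joint angles; "qvel": joint speeds; "tau": joint torques, N m; "eef_pos": TCP position; "tcp_rot": TCP orientation; "ft_force": force on the tool from outside, world axes, zero at the start; "moment": the same for the moment, N m; "opening": opening from 0.0 (shut) to 1.0 (fully open); "grip_force": force on a finger pad.
Only numpy, scipy, OpenCV 4.12 (cv2) and the standard library are available. Lean on these libraries where they do the work, as an engineer would, in place of code of your own. Each camera call takes 0.05 s, during which the arm holds its last target. There are 200 camera calls.

## Working session

There is one attempt and no reset: what is moved stays moved. The work goes in short steps, Python scripts to look and compute and a tool call to move; the robot and the scene stay as the last step left them, time stands still between calls to the robot, and variables do not carry over. Pictures are saved under pics/ and viewed, at most 10 in all, crops included, and the job is handed in when it is done.

Besides the shell and the picture viewer there is one more tool, called after "Call:" as name(argument=value, ...) on one line, values as JSON. jog_arm: Moves the arm, as the interface text tells. Its arguments: {"type":"object","properties":{"motion":{"type":"array"}},"required":["motion"]}

```bash
mkdir -p pics; cat > h.py <<'E'
import numpy as np, cv2
from cell import env
def cam(n):
    d=env.read_camera(n); return d
def px2w(d,u,v,z=None):
    K=np.array(d["camera_matrix"]);T=np.array(d["world_to_cam"])
    zz=d["z_map"][int(round(v)),int(round(u))] if z is None else z
    x=(u-K[0,2])/K[0,0]*zz; y=(v-K[1,2])/K[1,1]*zz
    return (np.linalg.inv(T)@np.array([x,-y,-zz,1]))[:3]
def save(d,fn,crop=None,s=1):
    im=d["color"][:,:,::-1]
    if crop: im=im[crop[1]:crop[3],crop[0]:crop[2]]
    cv2.imwrite("pics/"+fn,cv2.resize(im,None,fx=s,fy=s))
E
python3 - <<'E'
from h import *
np.set_printoptions(precision=1,suppress=True)
ims=[]
for n in ["scene","top"]:
    d=cam(n); ims.append(d["color"][:,:,::-1]); print(n,d["camera_matrix"],np.linalg.inv(d["world_to_cam"]))
    for th in ["rack","first_hook_arm","spare_hook_arm","first_hook","first_hook_tip","spare_hook_tip","first_hook_hinge","pliers_jaws","pliers_fork","pliers","solder_reel","rosin_tin","tape_measure"]:
        for r in env.recognise(n,th)[:3]:
            u,v=r["location"]; print(n,th,round(r["score"],2),u,v,px2w(d,u,v))
for n,i in zip("st",ims): cv2.imwrite(f"pics/{n}0.png",i)
print(env.state())
E
```

```text
scene [[581.5   0.  326.6]
 [  0.  581.5 241.2]
 [  0.    0.    1. ]] [[  -0.8    0.3   -0.5 -316.9]
 [  -0.6   -0.3    0.7 1293.5]
 [   0.     0.9    0.4  818. ]
 [   0.     0.     0.     1. ]]
scene spare_hook_arm 0.74 205.0 326.3 [547.3 548.2  63.2]
scene spare_hook_arm 0.45 286.1 261.2 [491.5 326.  158.4]
scene first_hook 0.87 297.0 240.3 [553.  206.9 152.2]
scene first_hook_tip 0.63 310.2 237.4 [525.  186.2 161.4]
scene first_hook_tip 0.37 286.5 258.4 [496.3 318.7 161.6]
scene spare_hook_tip 0.7 288.8 260.6 [677.1  91.1   3.8]
scene first_hook_hinge 0.64 302.2 241.3 [550.6 187.7 142.8]
scene pliers_jaws 0.7 322.4 252.7 [-316.9 1293.5  818. ]
scene pliers_fork 0.81 320.5 253.7 [489.1 187.5 125.1]
scene pliers_fork 0.59 201.1 326.2 [556.6 551.6  61.4]
scene pliers 0.68 318.7 253.5 [490.6 193.6 127.6]
scene solder_reel 0.9 201.8 324.4 [550.8 554.1  70. ]
scene solder_reel 0.15 311.6 234.9 [ 741.1 -105.4   -0.6]
scene tape_measure 0.66 417.0 243.3 [ 404.2 -206.7   33.3]
scene tape_measure 0.4 285.3 258.9 [498.1 321.1 160.6]
top [[602.7   0.  313.4]
 [  0.  602.7 237.1]
 [  0.    0. 
[... 773 characters left out ...]
41.6 172.7 172.3]
top pliers_fork 0.61 311.8 234.5 [497.4 165.7 211.1]
top pliers 0.56 312.4 241.3 [484.  164.3 163.7]
top pliers 0.41 310.3 235.9 [495.7 169.5 187.8]
top solder_reel 0.92 179.9 205.7 [581.6 517.4  83.8]
top rosin_tin 0.91 263.5 283.5 [376.9 297.2  28. ]
top tape_measure 0.48 461.8 276.6 [ 399.4 -237.4   50.6]
{'t': 1.4, 'joints': array([-1.4,  0.5,  1.6, -0. ,  1.1, -0.1]), 'qvel': array([-0., -0., -0.,  0.,  0., -0.]), 'tau': array([ -0. , -61.2, -25.8,   0.1,   0. ,  -0. ]), 'eef_pos': array([ 191.2, -595. ,  292.2]), 'tcp_rot': array([3.1, 0. , 0.3]), 'ft_force': array([ 0.7,  0.9, -0.3]), 'moment': array([-0., -0., -0.]), 'grip_force': 0.0, 'opening': 0.9982387834075004}
```

```bash
python3 - <<'E'
import cv2
i=cv2.imread("pics/t0.png")[170:310,170:370]; cv2.imwrite("pics/t0c.png",cv2.resize(i,None,fx=4,fy=4,interpolation=cv2.INTER_CUBIC))
i=cv2.imread("pics/s0.png")[190:340,180:380]; cv2.imwrite("pics/s0c.png",cv2.resize(i,None,fx=4,fy=4,interpolation=cv2.INTER_CUBIC))
E
```

```text
(no output)
```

View pics/t0c.png

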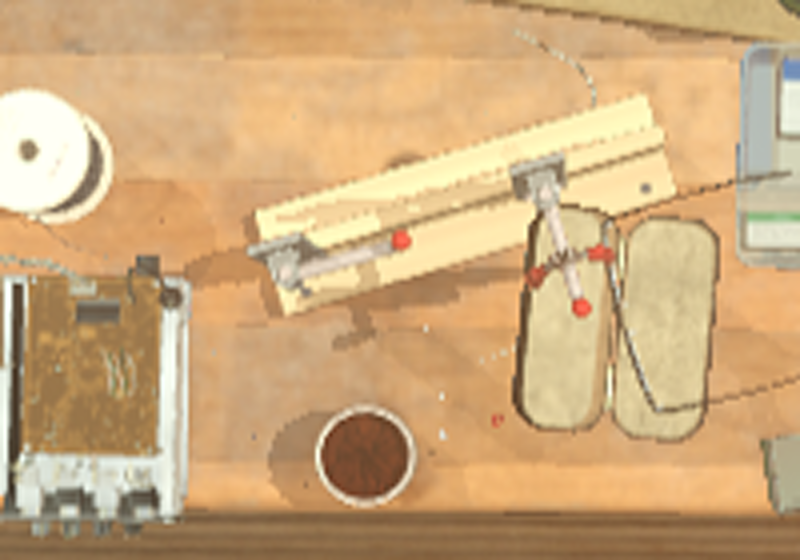

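View pics/s0c.png

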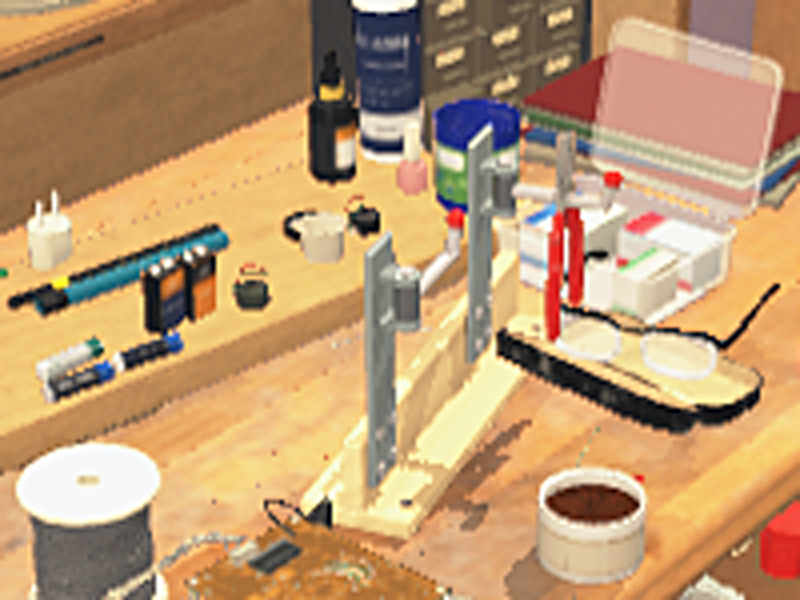

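```bash
python3 - <<'E'
from h import *
np.set_printoptions(precision=1,suppress=True)
def ray(d,u,v,z):
    a=px2w(d,u,v,500.);b=px2w(d,u,v,1000.);return a+(b-a)*(z-a[2])/(b[2]-a[2])
for n,box in [("top",(230,200,340,260)),("scene",(280,220,340,280))]:
    d=cam(n); im=cv2.cvtColor(d["color"],cv2.COLOR_RGB2HSV).astype(int)
    m=(((im[...,0]<8)|(im[...,0]>172))&(im[...,1]>150)&(im[...,2]>80)).astype(np.uint8)
    k=np.zeros_like(m);k[box[1]:box[3],box[0]:box[2]]=1;m*=k
    N,l,s,c=cv2.connectedComponentsWithStats(m)
    for i in range(1,N):
        if s[i,4]>3: print(n,s[i],c[i],"z176",ray(d,*c[i],176),"z156",ray(d,*c[i],156),px2w(d,*c[i]))
    if n=="top":
        # points by height: post tops (170..200)
        H=np.zeros((480,640))
        K=d["camera_matrix"];T=np.linalg.inv(d["world_to_cam"])
        v,u=np.mgrid[0:480,0:640];zz=d["z_map"]
        P=np.stack([(u-K[0,2])/K[0,0]*zz,-(v-K[1,2])/K[1,1]*zz,-zz,np.ones_like(zz)],-1)@T.T
        P=P[...,:3]
        mm=(P[...,2]>183)&(P[...,2]<215)&(zz>0)&(k>0)
        pts=P[mm]
        for p in sorted(pts.tolist(),key=lambda p:p[1]):print(np.array(p),end=" ")
        np.save("P.npy",P)
E
```

```text
top [268 228   5   4  16] [269.8 229.6] z176 [511.6 270.9 176. ] z156 [513.3 272.4 156. ] [511.  270.4 182.5]
top [317 231   6   4  19] [319.5 232.9] z176 [504.3 146.8 176. ] z156 [505.9 146.6 156. ] [506.8 146.5 144.7]
top [303 237   3   3   6] [303.8 237.8] z176 [491.7 185.7 176. ] z156 [493.1 186.  156. ] [493.6 186.2 149. ]
top [313 245   5   4  16] [314.8 246.4] z176 [470.4 158.3 176. ] z156 [471.6 158.3 156. ] [470.1 158.3 181.3]
[468.5 152.7 185.7] [466.  155.2 185.1] [468.6 157.7 183.5] [473.4 160.2 185.8] [500.6 160.4 186.7] [468.5 162.6 183.9] [499.1 162.8 205.3] [501.8 162.8 202.3] [497.9 162.8 188.6] [504.8 162.9 196.1] [501.3 165.2 208.1] [499.5 165.3 199.7] [497.7 165.3 191.9] [504.3 165.3 201.5] [504.1 167.7 203.8] [502.1 167.8 197.6] [500.7 167.8 185.2] [497.7 170.2 191.3] [495.5 170.2 188. ] [503.2 170.3 184.1] [562.2 170.7 191.8] [560.3 170.7 186.9] [565.4 170.8 185.7] [499.2 172.6 203.3] [494.6 172.6 198.8] [497.2 172.6 197.8] [501.8 172.6 201.6] [561.3 173.1 198.7] [560.  173.2 189.4] [564.9 173.2 189.9] [498.8 175.  207.5] [496.6 175.  204.9] [501.6 175.1 203.2] 
[... 1467 characters left out ...]
353.2 190.2] [506.3 355.5 191.3] [501.4 355.7 189.6] [503.9 355.7 189.8] [503.1 356.8 199.7] [501.4 358.2 189.4] [506.4 358.3 189. ] [503.6 360.2 193.4] [501.6 360.9 187.8] [499.3 361.3 184.6] [503.6 362.7 192.7] [501.5 363.3 187.9] [504.  365.9 187.7] scene [331 233   5   4  16] [332.8 234.4] z176 [471.9 158.7 176. ] z156 [496.5 123.3 156. ] [469.9 161.5 177.6]
scene [292 242   4   5  16] [293.6 244.2] z176 [514.1 269.1 176. ] z156 [540.  237.2 156. ] [507.8 276.9 180.9]
scene [316 242  10  33 207] [320.5 256.1] z176 [422.2 279.2 176. ] z156 [445.2 247.6 156. ] [490.8 185.  116.4]
scene [337 245   3   3   6] [338.2 245.8] z176 [421.5 205.7 176. ] z156 [444.5 171.8 156. ] [581.4 -29.8  37. ]
```

```bash
cat >> h.py <<'E'
from scipy.spatial.transform import Rotation as Ro
YAW=0.307
xr=np.array([np.cos(YAW),np.sin(YAW),0]);yr=np.array([-np.sin(YAW),np.cos(YAW),0])
S=np.array([489.8,341.7,0]);F=np.array([542.,181.1,0])   # hinges
def hp(H,u,v,z): return H-u*xr-v*yr+np.array([0,0,z])   # u out, v along folded arm, z = TCP height
def plan(pts,step=60):
    s=env.state();R=Ro.from_euler('xyz',s["tcp_rot"]).as_matrix();p=np.array(s["eef_pos"])
    print("t",round(s["t"],2),"pos",p.round(1),"rot",np.round(s["tcp_rot"],3),"rotvec to rack(deg)",
      np.degrees(Ro.from_matrix(R.T@Ro.from_euler('xyz',[np.pi,0,YAW]).as_matrix()).as_rotvec()).round(2),"ft",np.round(s["ft_force"],1),"open",round(s["opening"]*95.1,1))
    for q in pts:
        d=R.T@(np.array(q)-p);n=int(np.ceil(np.abs(d).max()/step));print(n,"x",(d/n).round(1));p=np.array(q)
E
python3 - <<'E'
from h import *
plan([[420,-400,340],[560,-50,340],[590,150,330],hp(S,-32,52,300),hp(S,-32,52,218)])
E
```

```text
t 1.5 pos [ 191.1 -595.1  292.3] rot [3.142 0.    0.311] rotvec to rack(deg) [0.   0.   0.22] ft [ 1.4  0.2 -0.4] open 95.3
5 x [ 55.5 -23.1  -9.6]
5 x [ 48.1 -58.1  -0. ]
4 x [ 22.4 -45.3   2.5]
3 x [ -1.7 -53.7  10. ]
2 x [ 0. -0. 41.]
```

Call:
jog_arm(motion=[[0,0,0,55.5,-23,-10,0],[0,0,0,55.5,-23,-10,0],[0,0,0,55.5,-23,-10,0],[0,0,0,55.5,-23,-10,0],[0,0,0,55.5,-23,-10,0],[0,0,0,48,-58,0,0],[0,0,0,48,-58,0,0],[0,0,0,48,-58,0,0],[0,0,0,48,-58,0,0],[0,0,0,48,-58,0,0]])

```text
t: 2.75
eef_pos: [536.7, -108.6, 342.5]
tcp_rot: [3.141, -0.0, 0.311]
ft_force: [1.6, -0.8, 1.3]
opening: 0.021
grip_force: 0.0
```

Call:
jog_arm(motion=[[0,0,0,22.5,-45,2.5,0],[0,0,0,22.5,-45,2.5,0],[0,0,0,22.5,-45,2.5,0],[0,0,0,22.5,-45,2.5,0],[0,0,0,0,-50,0,0],[0,0,0,0,-50,0,0],[0,0,0,0,-50,0,0],[0,0,0,0,0,0,0]])

```text
t: 3.75
eef_pos: [519.9, 233.7, 332.3]
tcp_rot: [-3.141, -0.0, 0.315]
ft_force: [-0.5, -0.9, -0.4]
opening: -0.0
grip_force: 0.0
```

```bash
python3 - <<'E'
from h import *
plan([hp(S,-32,52,300),hp(S,-32,52,218)])
w=cam("wrist"); save(w,"w1.png")
T=w["world_to_cam"];K=w["camera_matrix"]
for n,q in dict(S=hp(S,0,0,161),Stip=hp(S,0,75,182),post=hp(S,-18,0,192)).items():
    c=T@np.append(q,1); print(n,K[0,0]*c[0]/-c[2]+K[0,2],K[1,1]*-c[1]/-c[2]+K[1,2])
E
```

```text
t 3.75 pos [519.9 233.7 332.3] rot [-3.141 -0.     0.315] rotvec to rack(deg) [-0.01 -0.    0.43] ft [-0.5 -0.9 -0.4] open -0.0
1 x [ 36.4 -59.8  32.3]
2 x [-0.  0. 41.]
S 166.92926998866898 230.83237636625276
Stip 267.5595890713595 240.69903478220698
post 144.60988422026932 217.41230818153122
```

View pics/w1.png

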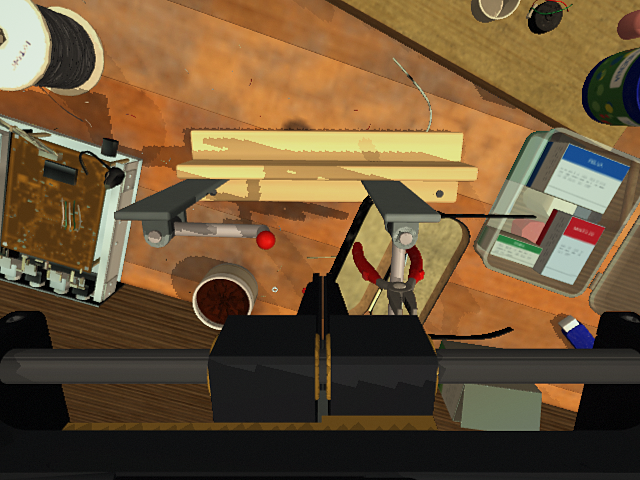

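Call:
jog_arm(motion=[[0,0,0.4,36,-60,0,0],[0,0,0,0,0,32,0],[0,0,0,0,0,0,0]])

```text
t: 4.18
eef_pos: [535.2, 291.0, 298.2]
tcp_rot: [3.141, 0.004, 0.303]
ft_force: [0.1, 0.2, 0.3]
opening: 0.005
grip_force: 0.0
```

```bash
python3 - <<'E'
from h import *
plan([hp(S,-32,52,218)])
th=np.linspace(0,1.5,9)
pts=[hp(S,-32,52,218)]+[hp(S,52*np.sin(t)-18*np.cos(t),52*np.cos(t)+18*np.sin(t),218) for t in th]
plan(pts)
E
```

```text
t 4.17 pos [535.2 291.  298.2] rot [3.141 0.004 0.303] rotvec to rack(deg) [ 0.04  0.25 -0.22] ft [0.1 0.2 0.3] open 0.5
2 x [ 2.2 -5.1 40.1]
t 4.17 pos [535.2 291.  298.2] rot [3.141 0.004 0.303] rotvec to rack(deg) [ 0.04  0.25 -0.22] ft [0.1 0.2 0.3] open 0.5
2 x [ 2.2 -5.1 40.1]
1 x [-14.    0.1   0.1]
1 x [-10.    2.5   0. ]
1 x [-10.3   0.6   0. ]
1 x [-10.2  -1.4   0. ]
1 x [-9.8 -3.2  0. ]
1 x [-9. -5.  0.]
1 x [-7.9 -6.6  0. ]
1 x [-6.6 -8.   0. ]
1 x [-5. -9.  0.]
```

Call:
jog_arm(motion=[[0,0,0,4,-10,0,0],[0,0,0,0,0,30,0],[0,0,0,0,0,30,0],[0,0,0,0,0,20,0],[0,0,0,0,0,0,0]])

```text
t: 4.8
eef_pos: [536.4, 302.5, 220.3]
tcp_rot: [3.141, 0.001, 0.303]
ft_force: [0.2, 0.7, 1.0]
opening: 0.003
grip_force: 0.0
```

```bash
python3 - <<'E'
from h import *
plan([hp(S,-32,52,218)])
E
```

```text
t 4.8 pos [536.4 302.5 220.3] rot [3.141e+00 1.000e-03 3.030e-01] rotvec to rack(deg) [ 0.01  0.04 -0.22] ft [0.2 0.7 1. ] open 0.3
1 x [-0.5  0.6  2.3]
```

Now swing the spare arm out (ten arc rows, slow).

Call:
jog_arm(motion=[[0,0,0,-14,0.5,1,0],[0,0,0,-10,2.5,0,0],[0,0,0,-10.5,0.5,0,0],[0,0,0,-10,-1.5,0,0],[0,0,0,-10,-3,0,0],[0,0,0,-9,-5,0,0],[0,0,0,-8,-6.5,0,0],[0,0,0,-6.5,-8,0,0],[0,0,0,-5,-9,0,0],[0,0,0,0,0,0,0]])

```text
t: 6.05
eef_pos: [447.3, 306.6, 219.1]
tcp_rot: [3.142, 0.001, 0.305]
ft_force: [0.8, -0.3, -0.1]
opening: 0.008
grip_force: 0.0
```

```bash
python3 - <<'E'
from h import *
plan([hp(S,52,18,218)])
w=cam("wrist");d=cam("top")
a=cv2.resize(w["color"][100:340,60:460,::-1],(600,360));b=cv2.resize(d["color"][195:265,230:340,::-1],None,fx=5,fy=3.2,interpolation=2)
cv2.imwrite("pics/c1.png",np.vstack([a,cv2.resize(b,(600,240))]))
E
```

```text
t 6.05 pos [447.3 306.6 219.1] rot [3.142e+00 1.000e-03 3.050e-01] rotvec to rack(deg) [ 0.    0.05 -0.13] ft [ 0.8 -0.3 -0.1] open 0.8
1 x [-0.9 -2.6  1.1]
```

View pics/c1.png

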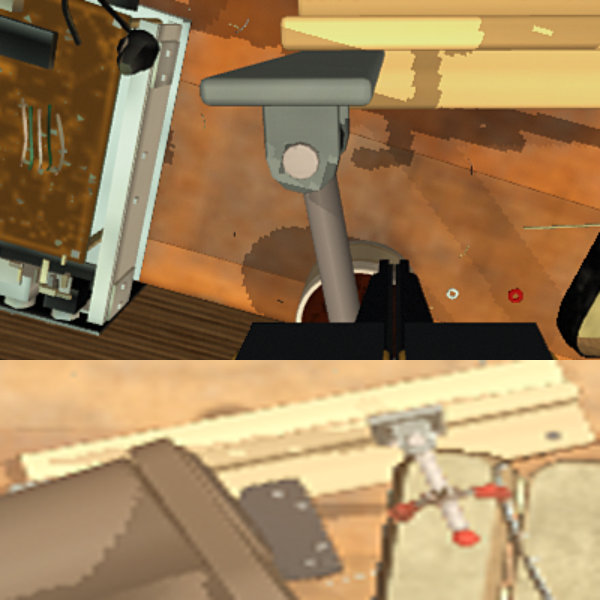

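Call:
jog_arm(motion=[[0,0,0,0,-3,0,0],[0,0,0,0,-2,0,0],[0,0,0,0,0,0,0]])

```text
t: 6.52
eef_pos: [446.5, 310.8, 219.1]
tcp_rot: [3.141, 0.0, 0.304]
ft_force: [-0.5, -1.7, -0.2]
opening: 0.003
grip_force: 0.3
```

Call:
jog_arm(motion=[[0,0,0,0,-2,0,0],[0,0,0,0,-1,0,0],[0,0,0,0,0,0,0]])

```text
t: 6.9
eef_pos: [445.7, 313.8, 219.2]
tcp_rot: [3.142, -0.0, 0.304]
ft_force: [-0.6, -1.1, -0.2]
opening: 0.003
grip_force: 0.4
```

Call:
jog_arm(motion=[[0,0,0,0,-2,0,0],[0,0,0,0,0,0,0]])

```text
t: 7.15
eef_pos: [445.1, 315.8, 219.2]
tcp_rot: [3.142, -0.0, 0.304]
ft_force: [-0.4, -0.1, -0.3]
opening: 0.008
grip_force: 0.3
```

```bash
python3 - <<'E'
from h import *
plan([hp(S,52,18,218)])
w=cam("wrist")
cv2.imwrite("pics/c2.png",cv2.resize(w["color"][140:340,160:460,::-1],None,fx=2,fy=2))
E
```

```text
t 7.15 pos [445.1 315.8 219.2] rot [ 3.142 -0.     0.304] rotvec to rack(deg) [ 0.   -0.01 -0.18] ft [-0.4 -0.1 -0.3] open 0.7
1 x [-1.5  6.8  1.2]
```

View pics/c2.png

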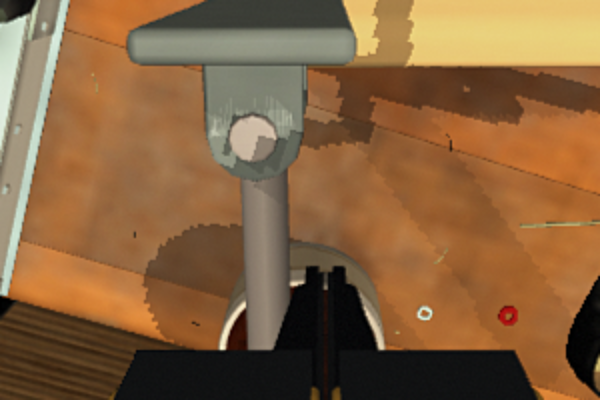

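```bash
python3 - <<'E'
from h import *
plan([hp(S,52,28,219),hp(S,52,28,320),hp(F,62,0,320)],50)
E
```

```text
t 7.2 pos [445.1 315.8 219.2] rot [-3.142 -0.     0.304] rotvec to rack(deg) [-0.   -0.02 -0.18] ft [-0.3 -0.7  0.1] open 0.1
1 x [-1.5 16.8  0.2]
3 x [  0.   -0.  -33.7]
3 x [-2.8 47.  -0. ]
```

Call:
jog_arm(motion=[[0,0,0,0,17,0,0],[0,0,0,0,0,-34,0],[0,0,0,0,0,-34,0],[0,0,0,0,0,-34,50],[0,0,0,-3,47,0,50],[0,0,0,-3,47,0,50],[0,0,0,-3,47,0,50],[0,0,0,0,0,0,50],[0,0,0,0,0,0,50]])

```text
t: 8.32
eef_pos: [483.8, 161.8, 321.3]
tcp_rot: [-3.141, -0.0, 0.303]
ft_force: [0.0, 0.4, 0.2]
opening: 0.514
grip_force: 0.0
```

```bash
python3 - <<'E'
from h import *
np.set_printoptions(precision=1,suppress=True)
plan([hp(F,62,0,320)])
w=cam("wrist")
for t in ["pliers_jaws","pliers_fork","first_hook_tip"]:
    for r in env.recognise("wrist",t)[:2]: print(t,r["score"],r["location"],px2w(w,*r["location"]))
T=w["world_to_cam"];K=w["camera_matrix"]
for n,q in dict(F=hp(F,0,0,161),tip=hp(F,75,0,176),post=hp(F,-18,0,192),jaw=hp(F,42,0,204)).items():
    c=T@np.append(q,1); print(n,K[0,0]*c[0]/-c[2]+K[0,2],K[1,1]*-c[1]/-c[2]+K[1,2])
v,u=np.mgrid[0:480,0:640];zz=w["z_map"]
P=(np.stack([(u-K[0,2])/K[0,0]*zz,-(v-K[1,2])/K[1,1]*zz,-zz,np.ones_like(zz)],-1)@np.linalg.inv(T).T)[...,:3]
rel=P-F; U=-(rel@xr);V=-(rel@yr)
m=(zz>0)&(U>20)&(U<62)&(abs(V)<30)&(P[...,2]>185)&(P[...,2]<220)
if m.any():print("jaws n",m.sum(),[np.percentile(a[m],[2,50,98]) for a in(U,V,P[...,2],u,v)])
save(w,"w3.png")
E
```

```text
t 8.32 pos [483.8 161.8 321.3] rot [-3.1 -0.   0.3] rotvec to rack(deg) [-0.  -0.  -0.2] ft [0.  0.4 0.2] open 48.9
1 x [-0.7 -0.9  1.3]
pliers_jaws 0.7 [320.4, 213.5] [506.4 170.7 176.4]
pliers_fork 0.92 [319.9, 211.9] [506.2 171.  171.9]
first_hook_tip 0.74 [72.0, 212.0] [453.  331.1 159.8]
F 321.4804501913018 151.9596330052221
tip 321.94535477964723 268.5779389923758
post 321.23762169989124 123.92169705757533
jaw 321.6781026937162 233.4915461526945
jaws n 441 [array([38.3, 40.5, 45.9]), array([-9.7, -0.4,  6.3]), array([185.5, 199.8, 205.8]), array([305., 321., 332.]), array([220., 229., 240.])]
```

View pics/w3.png

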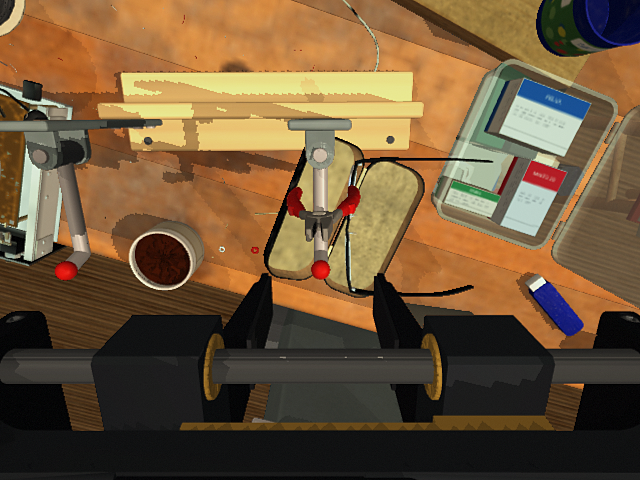

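```bash
python3 - <<'E'
from h import *
w=cam("wrist");im=cv2.cvtColor(w["color"],cv2.COLOR_RGB2HSV).astype(int)
m=(((im[...,0]<8)|(im[...,0]>172))&(im[...,1]>150)&(im[...,2]>80))
for b,H in[((50,250,90,290),S),((305,255,338,285),F)]:
    v,u=np.nonzero(m[b[1]:b[3],b[0]:b[2]]);u=u.mean()+b[0];v=v.mean()+b[1]
    a=px2w(w,u,v,300.);c=px2w(w,u,v,100.);q=a+(c-a)*(176-a[2])/(c[2]-a[2]);r=q-H
    print(u,v,q,"u,v",-r@xr,-r@yr,"theta",np.arctan2(-r@xr,-r@yr))
d=cam("top"); save(d,"t3.png",(235,195,345,265),6)
E
```

```text
66.91066282420749 270.0720461095101 [418.0862482  321.43596539 176.        ] u,v 74.48453320410258 -2.355336252472912 theta 1.6024076098014786
321.8453608247423 269.5154639175258 [469.59026611 159.37059066 176.        ] u,v 75.5908109127642 -1.1688018881920348 theta 1.5862573165845548
```

```bash
python3 - <<'E'
from h import *
plan([hp(F,42,-1,320),hp(F,42,-1,253)])
E
```

```text
t 8.62 pos [483.6 162.8 321.2] rot [3.142 0.    0.305] rotvec to rack(deg) [ 0.    0.   -0.11] ft [ 0.4 -0.9 -0.9] open 49.9
1 x [19.2 -0.8  1.2]
2 x [ 0.  -0.  33.5]
```

Call:
jog_arm(motion=[[0,0,0,19,-1,0,50],[0,0,0,0,0,0,50],[0,0,0,0,0,34,50],[0,0,0,0,0,34,50],[0,0,0,0,0,0,50],[0,0,0,0,0,0,50]])

```text
t: 9.38
eef_pos: [501.7, 168.9, 254.3]
tcp_rot: [3.141, -0.001, 0.304]
ft_force: [0.0, -0.5, 0.5]
opening: 0.524
grip_force: 0.0
```

```bash
python3 - <<'E'
from h import *
plan([hp(F,42,-1,253)])
w=cam("wrist"); save(w,"w4.png",(200,140,440,340),2.5)
E
```

```text
t 9.38 pos [501.7 168.9 254.3] rot [ 3.141e+00 -1.000e-03  3.040e-01] rotvec to rack(deg) [ 0.01 -0.06 -0.17] ft [ 0.  -0.5  0.5] open 49.8
1 x [ 0.1 -0.4  1.3]
```

View pics/w4.png

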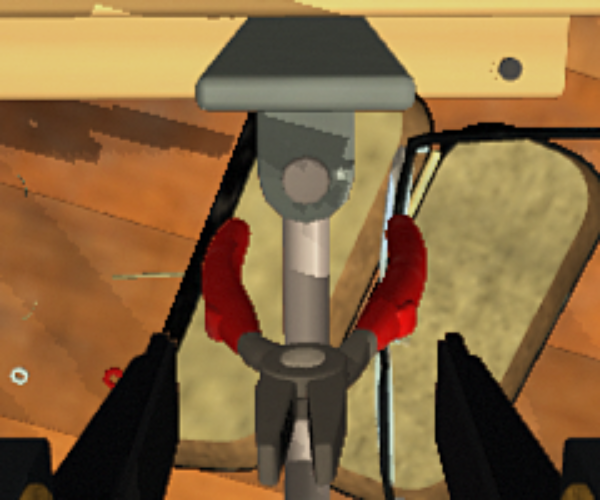

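Call:
jog_arm(motion=[[0,0,0,0,-1,1,10],[0,0,0,0,0,0,10],[0,0,0,0,0,0,10],[0,0,0,0,0,0,10],[0,0,0,0,0,0,10]])

```text
t: 10.05
eef_pos: [501.3, 169.7, 252.3]
tcp_rot: [3.141, -0.0, 0.304]
ft_force: [0.0, 0.7, 0.2]
opening: 0.176
grip_force: 30.0
```

Call:
jog_arm(motion=[[0,0,0,0,0,-10,10],[0,0,0,0,0,-20,10],[0,0,0,0,0,-25,10],[0,0,0,0,0,-25,10],[0,0,0,0,0,-25,10],[0,0,0,0,0,-25,10],[0,0,0,0,0,-10,10],[0,0,0,0,0,0,10],[0,0,0,0,0,0,10]])

```text
t: 11.18
eef_pos: [501.1, 169.7, 391.3]
tcp_rot: [-3.142, 0.002, 0.304]
ft_force: [0.1, 1.1, -1.5]
opening: 0.173
grip_force: 30.0
```

```bash
python3 - <<'E'
from h import *
plan([[449.8,331.8,390]],40)
w=cam("wrist");d=cam("scene"); a=cv2.resize(w["color"][...,::-1],(400,300));b=cv2.resize(d["color"][160:310,240:440,::-1],(400,300),interpolation=2)
cv2.imwrite("pics/c5.png",np.hstack([a,b]))
E
```

```text
t 11.18 pos [501.1 169.7 391.3] rot [-3.142e+00  2.000e-03  3.040e-01] rotvec to rack(deg) [-0.    0.09 -0.18] ft [ 0.1  1.1 -1.5] open 16.5
5 x [ -0.1 -34.    0.3]
```

View pics/c5.png

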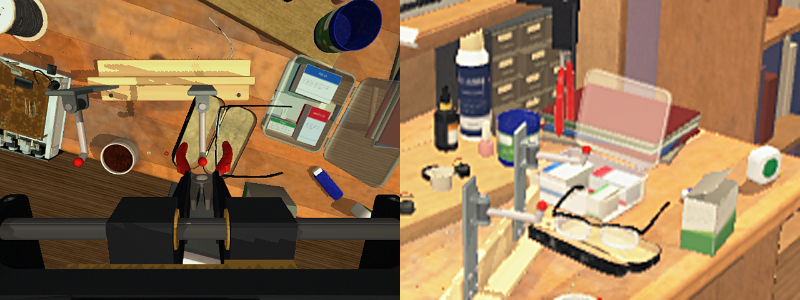

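Call:
jog_arm(motion=[[0,0,0,0,-20,0,10],[0,0,0,0,-40,0,10],[0,0,0,0,-40,0,10],[0,0,0,0,-40,0,10],[0,0,0,0,-30,0,10],[0,0,0,0,0,0,10],[0,0,0,0,0,0,10],[0,0,0,0,0,0,10]])

```text
t: 12.28
eef_pos: [450.8, 331.2, 392.1]
tcp_rot: [3.141, 0.0, 0.303]
ft_force: [-0.1, -0.3, -1.5]
opening: 0.177
grip_force: 30.0
```

```bash
python3 - <<'E'
from h import *
plan([[449.8,331.8,391],[449.8,331.8,253]],25)
w=cam("wrist"); save(w,"w6.png",(160,120,480,360),2)
im=cv2.cvtColor(w["color"],cv2.COLOR_RGB2HSV).astype(int)
K=w["camera_matrix"];T=np.array(w["world_to_cam"])
for n,q in dict(tipS=[418.1,321.4,176]).items():
    c=T@np.append(q,1); print(n,K[0,0]*c[0]/-c[2]+K[0,2],K[1,1]*-c[1]/-c[2]+K[1,2])
E
```

```text
t 12.28 pos [450.8 331.2 392.1] rot [3.141 0.    0.303] rotvec to rack(deg) [ 0.02  0.01 -0.24] ft [-0.1 -0.3 -1.5] open 16.9
1 x [-0.8 -0.9  1.1]
6 x [ 0. -0. 23.]
tipS 322.3580364135424 259.2992054510935
```

View pics/w6.png

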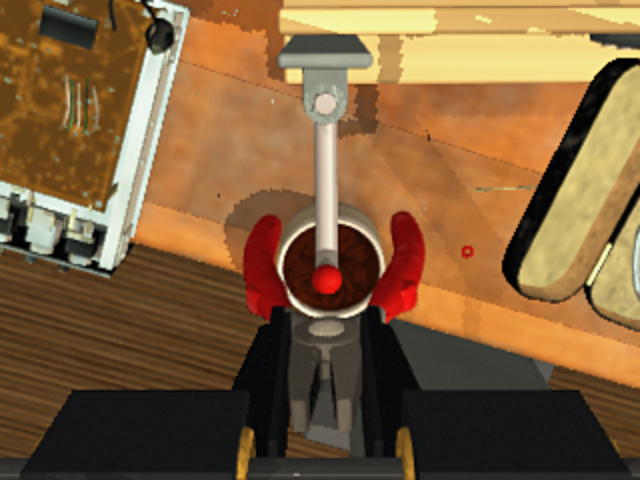

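Call:
jog_arm(motion=[[0,0,0,-1,-1,20,10],[0,0,0,0,0,25,10],[0,0,0,0,0,25,10],[0,0,0,0,0,20,10],[0,0,0,0,0,15,10],[0,0,0,0,0,10,10],[0,0,0,0,0,8,10],[0,0,0,0,0,6,10],[0,0,0,0,0,4,10],[0,0,0,0,0,0,10]])

```text
t: 13.58
eef_pos: [449.1, 332.6, 259.1]
tcp_rot: [3.141, 0.0, 0.304]
ft_force: [0.3, -0.8, -1.9]
opening: 0.174
grip_force: 30.0
```

Call:
jog_arm(motion=[[0,0,0,0,0,3,10],[0,0,0,0,0,2,10],[0,0,0,0,0,1,10],[0,0,0,0,0,0,10],[0,0,0,0,0,0,10]])

```text
t: 14.2
eef_pos: [449.2, 332.6, 253.3]
tcp_rot: [3.141, -0.0, 0.304]
ft_force: [1.4, -1.5, 1.4]
opening: 0.174
grip_force: 30.0
```

Call:
jog_arm(motion=[[0,0,0,0,0,0,24],[0,0,0,0,0,0,40],[0,0,0,0,0,0,50],[0,0,0,0,0,0,50],[0,0,0,0,0,0,50]])

```text
t: 14.82
eef_pos: [449.1, 332.7, 253.2]
tcp_rot: [3.142, 0.0, 0.304]
ft_force: [0.7, -1.1, -0.2]
opening: 0.52
grip_force: 0.0
```

```bash
python3 - <<'E'
from h import *
plan([])
w=cam("wrist"); save(w,"w7.png",(160,120,480,360),2)
E
```

```text
t 14.82 pos [449.1 332.7 253.2] rot [3.142 0.    0.304] rotvec to rack(deg) [ 0.    0.   -0.18] ft [ 0.7 -1.1 -0.2] open 49.5
```

View pics/w7.png

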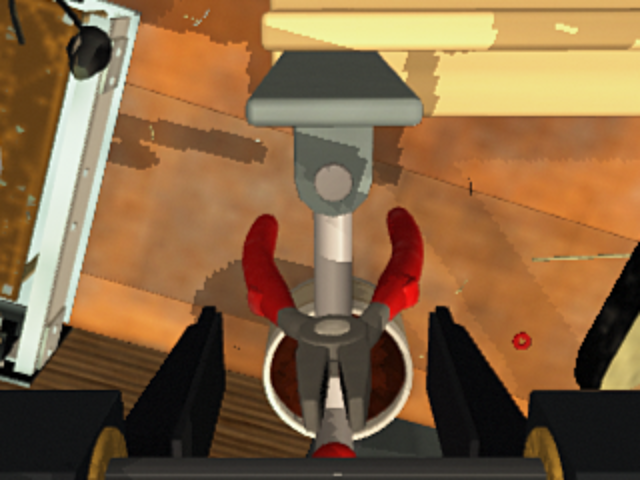

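```bash
python3 - <<'E'
from h import *
plan([[449.1,332.7,345],hp(F,52,-35,345),hp(F,52,-35,218)],45)
E
```

```text
t 14.88 pos [449.2 332.6 253.2] rot [3.142 0.    0.304] rotvec to rack(deg) [ 0.01  0.   -0.18] ft [-0.1 -0.6 -0.7] open 49.9
3 x [ -0.   -0.  -30.6]
4 x [-2.2 34.4  0. ]
3 x [ 0.  -0.  42.3]
```

Call:
jog_arm(motion=[[0,0,0,0,0,-15,50],[0,0,0,0,0,-25,50],[0,0,0,0,0,-30,50],[0,0,0,0,0,-25,50],[0,0,0,0,0,0,50],[0,0,0,0,0,0,50]])

```text
t: 15.62
eef_pos: [448.9, 332.5, 347.8]
tcp_rot: [3.141, 0.001, 0.304]
ft_force: [0.3, 0.4, -0.5]
opening: 0.526
grip_force: 0.0
```

```bash
python3 - <<'E'
from h import *
plan([hp(F,52,-35,345),hp(F,52,-35,218)],45)
E
```

```text
t 15.62 pos [448.9 332.5 347.8] rot [3.141e+00 1.000e-03 3.040e-01] rotvec to rack(deg) [ 0.01  0.03 -0.18] ft [ 0.3  0.4 -0.5] open 50.1
4 x [-2.1 34.4  0.7]
3 x [ 0.  -0.  42.3]
```

Call:
jog_arm(motion=[[0,0,0,-2,34,0,0],[0,0,0,-2,34,0,0],[0,0,0,-2,34,0,0],[0,0,0,-2,34,0,0],[0,0,0,0,0,0,0],[0,0,0,0,0,43,0],[0,0,0,0,0,43,0],[0,0,0,0,0,43,0],[0,0,0,0,0,0,0],[0,0,0,0,0,0,0]])

```text
t: 16.88
eef_pos: [482.6, 201.0, 220.2]
tcp_rot: [3.142, -0.001, 0.304]
ft_force: [-0.0, -0.5, 0.1]
opening: 0.007
grip_force: 0.0
```

```bash
python3 - <<'E'
from h import *
d=13
plan([hp(F,52*np.sin(t)+d*np.cos(t),52*np.cos(t)-d*np.sin(t),218) for t in np.linspace(1.571,0.1,10)])
# verify pliers on the spare hook from the scene camera
s=cam("scene");im=cv2.cvtColor(s["color"],cv2.COLOR_RGB2HSV).astype(int)
for r in env.recognise("scene","pliers_fork")[:2]: 
    q=px2w(s,*r["location"])-S;print(r["score"],r["location"],"u,v,z",-q@xr,-q@yr,q[2])
E
```

```text
t 16.88 pos [482.6 201.  220.2] rot [ 3.142e+00 -1.000e-03  3.040e-01] rotvec to rack(deg) [ 0.   -0.05 -0.16] ft [-0.  -0.5  0.1] open 0.7
1 x [-1.3 24.   2.2]
1 x [-1.4  8.6 -0. ]
1 x [0.  8.8 0. ]
1 x [1.4 8.6 0. ]
1 x [2.8 8.3 0. ]
1 x [4.1 7.7 0. ]
1 x [5.3 6.9 0. ]
1 x [6.4 6.  0. ]
1 x [7.3 4.8 0. ]
1 x [8.  3.6 0. ]
0.56 [298.6, 283.2] u,v,z 34.617553529963736 19.105688986304706 101.29632580616897
```

Call:
jog_arm(motion=[[0,0,0,-1,24,1,0],[0,0,0,-1.5,8.5,0,0],[0,0,0,0,9,0,0],[0,0,0,1.5,8.5,0,0],[0,0,0,3,8.5,0,0],[0,0,0,4,7.5,0,0],[0,0,0,5.5,7,0,0],[0,0,0,6.5,6,0,0],[0,0,0,7,5,0,0],[0,0,0,8,3.5,0,0]])

```text
t: 18.23
eef_pos: [540.4, 126.6, 218.1]
tcp_rot: [3.141, 0.0, 0.304]
ft_force: [-2.3, 0.7, -0.4]
opening: 0.006
grip_force: 0.8
```

```bash
cat >> h.py <<'E'
def tips():
    for n in ["wrist","top","scene"]:
        w=cam(n);im=cv2.cvtColor(w["color"],cv2.COLOR_RGB2HSV).astype(int)
        m=(((im[...,0]<8)|(im[...,0]>172))&(im[...,1]>150)&(im[...,2]>80)).astype(np.uint8)
        N,l,s,c=cv2.connectedComponentsWithStats(m)
        for i in range(1,N):
            a=px2w(w,*c[i],300.);b=px2w(w,*c[i],100.);q=a+(b-a)*(176-a[2])/(b[2]-a[2])
            for nm,H in (("S",S),("F",F)):
                r=q-H;rad=np.hypot(r[0],r[1])
                if 66<rad<84 and s[i,4]>5: print(n,nm,"area",s[i,4],"rad",rad.round(1),"theta",np.arctan2(-r@xr,-r@yr).round(3),"depth z",px2w(w,*c[i])[2].round(0))
E
python3 - <<'E'
from h import *
plan([hp(F,15,52,218)]); tips()
E
```

```text
t 18.23 pos [540.4 126.6 218.1] rot [3.141 0.    0.304] rotvec to rack(deg) [ 0.01  0.02 -0.19] ft [-2.3  0.7 -0.4] open 0.6
1 x [3.  0.6 0.1]
wrist F area 861 rad 73.9 theta 0.027 depth z 182.0
top S area 14 rad 74.3 theta 1.582 depth z 188.0
scene S area 18 rad 72.7 theta 1.579 depth z 181.0
```

Call:
jog_arm(motion=[[0,0,0,-12,0,0,0],[0,0,0,-12,0,0,0],[0,0,0,0,0,-40,0],[0,0,0,0,0,-50,0],[0,0,0,0,0,-50,0],[0,0,0,0,50,0,0],[0,0,0,0,50,0,0],[0,0,0,0,50,0,0],[0,0,0,0,0,0,0],[0,0,0,0,0,0,0]])

```text
t: 19.62
eef_pos: [561.1, -23.2, 358.2]
tcp_rot: [-3.141, 0.0, 0.303]
ft_force: [-0.2, 0.7, -0.0]
opening: 0.002
grip_force: 0.0
```

```bash
python3 - <<'E'
from h import *
plan([]); tips()
# pliers: points near spare hook
for n in ["top","scene"]:
    w=cam(n);K=w["camera_matrix"];v,u=np.mgrid[0:480,0:640];zz=w["z_map"]
    P=(np.stack([(u-K[0,2])/K[0,0]*zz,-(v-K[1,2])/K[1,1]*zz,-zz,np.ones_like(zz)],-1)@np.linalg.inv(w["world_to_cam"]).T)[...,:3]
    r=P-S;U=-(r@xr);V=-(r@yr);Z=P[...,2]
    for nm,m in (("jaws",(zz>0)&(U>15)&(U<65)&(abs(V)<30)&(Z>185)&(Z<225)),("handles",(zz>0)&(U>15)&(U<62)&(abs(V)<40)&(Z>62)&(Z<125))):
        if m.any(): print(n,nm,m.sum(),[np.percentile(a[m],[3,50,97]).round(1) for a in(U,V,Z)])
for th in ["solder_reel","rosin_tin","tape_measure"]:
    r=env.recognise("top",th)[0];print(th,r["location"])
E
```

```text
t 19.62 pos [561.1 -23.2 358.2] rot [-3.141  0.     0.303] rotvec to rack(deg) [-0.01  0.01 -0.21] ft [-0.2  0.7 -0. ] open 0.2
wrist F area 242 rad 73.1 theta 0.001 depth z 182.0
top F area 13 rad 75.2 theta -0.003 depth z 177.0
top S area 14 rad 74.3 theta 1.582 depth z 182.0
scene S area 18 rad 72.7 theta 1.579 depth z 181.0
top jaws 21 [array([39.2, 43.7, 46.9]), array([-7.8,  1.7,  6.5]), array([187.2, 201.5, 209.5])]
top handles 24 [array([38.4, 44.1, 48.9]), array([-28.2,  26. ,  30.5]), array([ 76.6, 105.8, 124.9])]
scene jaws 47 [array([37. , 42.9, 46.2]), array([-12.8,  -8.4,   4.7]), array([185.8, 196.9, 204.8])]
scene handles 184 [array([35.9, 42.2, 47.5]), array([-35.5, -23.1,  23.1]), array([ 66.3,  96.3, 123.5])]
solder_reel [180.1, 208.7]
rosin_tin [262.1, 282.2]
tape_measure [461.1, 275.0]
```

All conditions check out, so I'm handing the job in.

```bash
python3 -c "
from cell import env
print(env.job_done())"
```

```text
the job is handed in; nothing more can be done
None
```

The job is handed in at about 20 s: the last camera check showed the pliers hanging jaws up on the swung-out spare hook (about 1.58 rad), the first hook folded to about 0 rad, and the bystanders where they were; the hand-in returned no verdict.

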